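Set the shop-door clock sign to three o'clock

ROBOT

A 6-joint arm with a two-finger parallel gripper is mounted at the origin on the work surface. World frame = base frame: x ahead of the robot, y to its left, z up, the work surface at z = 0. Lengths are in mm, angles in rad, forces in N, time in s.
With the tool pointing down it reaches from about 350 to 775 mm from the base axis. Payload 7.3 kg.
Tool frame: the origin (TCP) lies at the very end of the fingers, on their centre line; the grasp point (between the pads) lies 19 mm behind it; x points along the fingers, z is the direction in which the jaws open and shut, and the axes are right-handed (so a half turn about x gives the same grasp; the last joint's range is limited). The gripper opens to 92 mm and grips with 3 to 60 N. Pads are 19 mm wide; open, the fingers measure 130 mm over their backs; the gripper's body (75 mm by 190 mm) begins 47 mm behind the grasp point.
Start: joints at [1.018, 0.342, 1.524, -0, 1.275, -0.146], TCP at [207.716, 482.181, 226.741] pointing down, gripper open.
Joint ranges: [-2.53, 2.53], [-0.77, 2.02], [0.04, 2.7], [-1, 4.14], [0.28, 2.66], [-3.11, 3.11]. Speed limits (rad/s): [2.57, 2.57, 3.14, 3.14, 3.14, 3.14].

INTERFACE

Orientations are given as [roll, pitch, yaw] about the fixed x, y, z axes, in that order (R = Rz(yaw) Ry(pitch) Rx(roll)).
In Python, from plant import * gives the robot as it stands.
- The arm moves only by the tool carry_out, never from a script. Its argument "rows" is a list of rows, each a list of 4 numbers: the shift along the world's x, y, z in mm, then the turn about the world's z in degrees. In form: [[x, y, z, twist], ...]. A call has 1 to 20 rows; each row is the pose to reach, as a shift and turn from the pose measured when the call began; what a row does not reach only later rows make up. A row lasts 1/12 s, in which the tool goes at most 41.7 mm and 7.16 degrees, less where a joint would pass 70% of its speed; a pose out of reach is approached as far as the arm can. A call with a gripper value outside its range is refused whole. "hand" is the finger opening in mm, from 0 to 91.8, set as the call begins (left out, the last holds). The fingers move at their own pace and stop on an object; the grip force is fixed at half the most. Time passes only in rows, so rows that repeat a pose let the fingers close. It gives the time, the measured TCP pose, the force and the opening at its end, in the units of the state.
- get_obs(): the state, without advancing time (a new reading comes with each control period).
- capture(name): name is "scene" or "side" or "wrist"; returns the picture (480x640x3 uint8, red, green, blue); there is no depth.
- camera_info(name): a dict with "camera_matrix" (3x3 intrinsics, pixels), "dist" ([k1, k2, p1, p2, k3] as OpenCV has them; the pictures are not rectified), "pose" (4x4, takes a point from camera to world coordinates); the wrist camera has in their place "mount" (4x4, takes a point from camera to tool coordinates, whose origin is the TCP and whose axes are the tool frame's). Camera axes: x right, y down, z forward; pixel columns grow to the right and rows downward; lengths in mm; the calibration is good to about 2 mm. A picture is of the moment at which its call begins: read the wrist's pose just before it. camera_info takes no time and is no camera call.
- close_job(): hands the job in, once; it reports no verdict.
The state is a dict: "time": time; "joint_positions": joint angles; "dq": joint speeds; "tau": joint torques, N m; "tool_pos": TCP position; "tcp_rot": TCP orientation; "contact_force": force on the tool from outside, world axes, zero at the start; "moment": the same for the moment, N m; "grip_width": finger opening in mm.
Only numpy, scipy, OpenCV 4.12 (cv2) and the standard library are available. Lean on these libraries where they do the work, as an engineer would, in place of code of your own. Each camera call takes 0.05 s, during which the arm holds its last target. There are 200 camera calls.

TASK

We are off to lunch: set the 'back at' clock sign lying on the toy-shop counter to three o'clock, with both hands squarely on their marks, by pushing the short red hour hand and the long black minute hand round with one fingertip. Leave the sign lying flat where it is, do not pick up or shove anything, and do not disturb the things around it.

Things in the scene. Friction and masses are not known exactly. Their poses are not given: they have to be found in the camera images.
- sign: loose yellow plastic door sign, lying face up on the counter: a board 300 long (x) x 220 wide (y) x 8 mm thick, about 0.5 kg. Origin at the centre of its underside; its x axis points to the top of the sign (12 o'clock, the end with the blue header band and the teddy face), y to its left edge (9 o'clock), z up
- dial_center (a point): centre of the round white dial (212 mm across) on the board's upper face, 8 mm above the counter and 35 mm from the board's centre towards its bottom edge; axes as the sign's. Twelve hour marks lie 97 mm from it: a blue square at 12, black bars at 3, 6 and 9, black dots between. Both hands turn on a pin here, which stands 22 mm above the board
- sign_top (a point): middle of the sign's top edge (the header end), on the board's upper face, 150 mm from the board's centre
- hour_hand (a joint): angle of the short red hour hand, rad, clockwise seen from above, 0 at 12 o'clock, 1.571 at 3 o'clock; it turns freely past 12 any number of times, so it may read more than 6.283 or less than 0. Hand: 58 mm long from the pin, 16 mm wide, rounded end, 18 mm tail (boss 24 mm across at the pin); from 3.5 to 9.5 mm above the board (11.5 to 17.5 mm above the counter). Friction 0.03 N m: it stays where it is left. The two hands are not geared together
- minute_hand (a joint): angle of the long black minute hand, same convention, 0 (or 6.283) at 12 o'clock. Hand: 88 mm long from the pin, 11 mm wide, 18 mm tail; from 11.5 to 17.5 mm above the board (19.5 to 25.5 mm above the counter), so it passes 2 mm over the hour hand; brass cap over the pin to 29.5 mm above the counter. Friction 0.03 N m: it stays where it is left
- hour_tip (a point): outer end of the hour hand, 58 mm from the pin axis, half-way up its thickness
- minute_tip (a point): outer end of the minute hand, 88 mm from the pin axis, half-way up its thickness
- toy_car: small red toy car, 74 x 37 x 40 mm high, beside the sign; loose; origin under its centre
- peg_doll: wooden peg doll with green body and red cap, 37 mm across, 63 mm high, standing beside the sign; loose; origin under its centre
- tape_dispenser: black desk tape dispenser, 120 x 46 x 71 mm high, beside the sign; loose, 0.6 kg; origin under its centre
- marker: flat-sided marker pen, white with black cap, 129 x 16 x 18 mm, lying beside the sign; loose; origin under its centre

How it is judged (in metres and radians):
At the end, for the whole second after the job is handed in: The hour hand's tip is within 8 mm (8 degrees) of the line from the dial centre to the 3 mark and the minute hand's tip within 10 mm (6.5 degrees, about one minute) of the line to the 12 mark; the sign lies flat and still, within 20 mm of where it was, its top edge within 30 mm (y of hour_tip in the frame of dial_center below -0.03 m and x of hour_tip in the frame of dial_center between -0.008 and 0.008 m and x of minute_tip in the frame of dial_center above 0.05 m and y of minute_tip in the frame of dial_center between -0.01 and 0.01 m and linear speed of sign below 0.01 m/s and height (world z) of sign below 0.004 m and angle between sign's own z axis and vertical below 0.03 rad and distance of sign from where it was at the start of the episode below 0.02 m and distance of sign_top from where it was at the start of the episode below 0.03 m); the robot touches nothing.
It fails at once if the sign is shoved more than 20 mm, or slewed so that its top edge moves more than 30 mm (distance of sign from where it was at the start of the episode above 0.02 m or distance of sign_top from where it was at the start of the episode above 0.03 m).
It fails at once if the sign is lifted or tipped off the counter (height (world z) of sign above 0.006 m or angle between sign's own z axis and vertical above 0.06 rad).
It fails at once if the toy car, the tape dispenser or the marker is disturbed (moved more than 15 mm) (distance of any of toy_car, tape_dispenser, marker from where it was at the start of the episode above 0.015 m).
It fails at once if the peg doll is disturbed (moved more than 15 mm or knocked over) (distance of peg_doll from where it was at the start of the episode above 0.015 m or angle between peg_doll's own z axis and vertical above 0.5 rad).
It also fails if it takes over 51 s, if anything falls off the work surface, if the arm or the gripper's body presses on something with over 40 N, if the wrist force passes 120 N, or if a joint passes its speed limit or range.

## Working session

There is one attempt and no reset: what is moved stays moved. The work goes in short steps, Python scripts to look and compute and a tool call to move; the robot and the scene stay as the last step left them, time stands still between calls to the robot, and variables do not carry over. Pictures are saved under pics/ and viewed, about 8 in all and at most 12, crops included, and the job is handed in when it is done.

Besides the shell and the picture viewer there is one more tool, called after "Emit:" by a JSON object that holds its "op" and its "data", one argument or row to a line. carry_out: Moves the arm, as the interface text tells. Its arguments: {"type":"object","properties":{"rows":{"type":"array"},"hand":{"type":"number"}},"required":["rows"]}

```bash
mkdir -p pics
python3 - <<'E'
from plant import *
import cv2,numpy as np
o=get_obs();print({k:np.round(v,3).tolist() for k,v in o.items()})
for n in("scene","side"):
    im=capture(n);cv2.imwrite(f"pics/{n}0.png",im[:,:,::-1]);i=camera_info(n);print(n,np.round(i["camera_matrix"],1).tolist(),i["dist"],np.round(i["pose"],3).tolist())
E
```

```text
{'time': 0.0, 'joint_positions': [1.018, 0.343, 1.525, 0.0, 1.275, -0.146], 'dq': [-0.002, -0.002, 0.001, 0.001, -0.001, -0.0], 'tau': [0.001, -43.122, -24.423, 0.072, 0.056, -0.0], 'tool_pos': [207.474, 481.806, 226.046], 'tcp_rot': [2.987, 1.569, -2.132], 'contact_force': [0.061, 0.471, 1.056], 'moment': [-0.021, -0.047, 0.006], 'grip_width': 92.021}
scene [[491.0, 0.0, 319.8], [0.0, 491.0, 241.2], [0.0, 0.0, 1.0]] [0.0029091 0.        0.        0.        0.       ] [[0.524, 0.557, -0.644, 1083.696], [0.851, -0.337, 0.401, -249.906], [0.006, -0.759, -0.651, 539.857], [0.0, 0.0, 0.0, 1.0]]
side [[495.8, 0.0, 319.0], [0.0, 495.8, 235.5], [0.0, 0.0, 1.0]] [-0.13502878  0.          0.          0.          0.        ] [[-0.953, -0.164, 0.254, 430.437], [-0.302, 0.495, -0.814, 648.225], [0.008, -0.853, -0.522, 452.226], [0.0, 0.0, 0.0, 1.0]]
```

View pics/scene0.png

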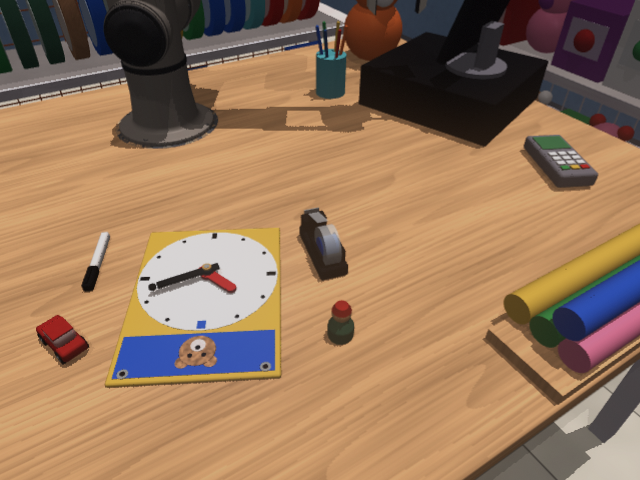

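View pics/side0.png

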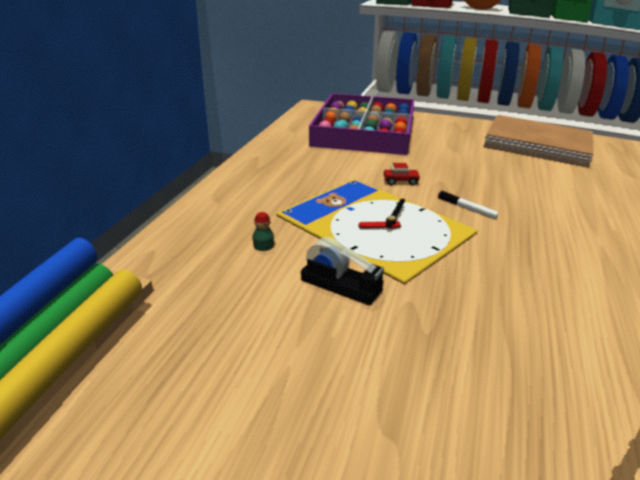

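Scene picture (1 and 2): the dial is centred near px (208,270), with the blue 12 mark at (201,324) facing away from the robot. The red hour hand's tip is near (234,288), around 10–11 o'clock. The black minute hand's tip is near (152,287), around 3. The side view agrees.

```bash
cat > h.py <<'E'
from plant import *
import cv2,numpy as np
from scipy.spatial.transform import Rotation as R
def cast(n,px,z,T=None):
    i=camera_info(n)
    if T is None:T=np.array(i["pose"])
    p=cv2.undistortPoints(np.array(px,float).reshape(-1,1,2),np.array(i["camera_matrix"]),np.array(i["dist"])).reshape(-1,2)
    d=np.c_[p,np.ones(len(p))]@T[:3,:3].T;o=T[:3,3];return o+d*((z-o[2])/d[:,2])[:,None]
def wristT():
    o=get_obs();T=np.eye(4);T[:3,:3]=R.from_euler('xyz',o["tcp_rot"]).as_matrix();T[:3,3]=o["tool_pos"]
    return T@np.array(camera_info("wrist")["mount"])
def blobs(m,amin=8):
    n,l,s,c=cv2.connectedComponentsWithStats(m.astype(np.uint8));return [(s[k,4],c[k],l==k) for k in range(1,n) if s[k,4]>=amin]
E
python3 - <<'E'
from h import *
for n,box in(("scene",(100,390,100,300)),("side",(170,290,270,485))):
    im=cv2.imread(f"pics/{n}0.png");h=cv2.cvtColor(im,cv2.COLOR_BGR2HSV);H,S,V=cv2.split(h)
    b=np.zeros(H.shape,bool);b[box[0]:box[1],box[2]:box[3]]=1
    y=b&(H>20)&(H<33)&(S>200)&(V>120); w=b&(S<45)&(V>150); bl=b&(H>105)&(H<130)&(S>130)
    c=max(cv2.findContours(w.astype(np.uint8),0,2)[0],key=cv2.contourArea)
    hull=cv2.convexHull(c); P=cast(n,hull,8)[:,:2].astype(np.float32)
    ce,r=cv2.minEnclosingCircle(P);print(n,"dial",np.round(ce,1),r)
    B=sorted(blobs(bl),key=lambda t:-t[0])[:3]
    for a,cc,_ in B: print(" blue",a,cc.round(),cast(n,[cc],8).round(1))
    inside=cv2.fillPoly(np.zeros(H.shape,np.uint8),[hull],1)>0
    red=inside&((H<8)|(H>172))&(S>150); blk=inside&(V<60)
    for nm,m,z in(("red",red,17.5),("blk",blk,25.5)):
        for a,cc,M in sorted(blobs(m),key=lambda t:-t[0])[:(1 if nm=="red" else 12)]:
            q=np.argwhere(M)[:,::-1];W=cast(n,q,z if a>60 else 8)[:,:2]; d=np.hypot(*(W-ce).T);k=d>d.max()-4
            print(nm,a,cc.round(),"centroid",W.mean(0).round(1),"far",W[k].mean(0).round(1),d.max().round(1))
for nm,px in(("doll",(341,342)),("tape",(325,265)),("car",(62,345)),("marker",(96,262))):print(nm,cast("scene",[px],5).round())
E
```

```text
scene dial [ 538.2 -111.4] 105.25896453857422
 blue 5015 [195. 354.] [[ 665.2 -180.3    8. ]]
 blue 54 [201. 324.] [[ 622.1 -155.4    8. ]]
red 259 [221. 281.] centroid [ 567.3 -102.1] far [591.2 -93.3] 58.3
blk 359 [186. 276.] centroid [ 539.5 -143.3] far [ 536.  -184.2] 74.9
blk 38 [152. 286.] centroid [ 515.7 -191.5] far [ 514.3 -193.9] 87.6
blk 23 [145. 278.] centroid [ 492.5 -195.2] far [ 490.8 -199. ] 101.4
blk 15 [271. 273.] centroid [581.5 -25.9] far [583.1 -22.9] 100.8
blk 13 [214. 235.] centroid [452.2 -66.2] far [450. -65.] 100.9
side dial [547.1 -96.6] 124.39574432373047
 blue 1148 [328. 202.] [[ 666.8 -167.6    8. ]]
 blue 153 [323. 260.] [[617.4  24.    8. ]]
 blue 9 [350. 208.] [[ 620.2 -156.9    8. ]]
red 190 [379. 224.] centroid [553.7 -98.8] far [583.1 -87.8] 39.4
blk 64 [398. 208.] centroid [ 530.4 -153.2] far [ 529.1 -179.3] 86.6
blk 44 [390. 223.] centroid [ 538.5 -126.6] far [ 533.  -137.7] 45.1
blk 9 [377. 268.] centroid [531.3  18.6] far [531.6  20. ] 119.9
doll [[747.  -5.   5.]]
tape [[608.  57.   5.]]
car [[ 557. -326.    5.]]
marker [[ 413. -250.    5.]]
```

Both views put the dial centre at about (537,-111), with 12 o'clock at azimuth about -27.5°. The hour hand is at about -45° and the minute hand at about +64°.

Plan:
1. Push the hour hand counter-clockwise through 9 and 6 to 3. The finger stays clear of the minute hand the whole way.
2. Push the minute hand counter-clockwise to 12.

First I go above the dial and look once from there.

Run:
```python
from h import *
o=get_obs();M=R.from_euler('xyz',o["tcp_rot"]).as_matrix();print(M.round(3));z=M[:,2];print("jaw az",np.degrees(np.arctan2(z[1],z[0])))
print("mount",np.array(camera_info("wrist")["mount"]).round(3).tolist())
```

```text
[[-0.001 -0.918  0.396]
 [-0.001  0.396  0.918]
 [-1.     0.    -0.001]]
jaw az 66.69449721453985
mount [[-0.0, -0.283, 0.959, -158.302], [0.001, -0.959, -0.283, 76.558], [1.0, 0.001, 0.001, 1.262], [0.0, 0.0, 0.0, 1.0]]
```

Emit:
{"op": "carry_out", "data": {
  "rows": [
    [330,-593,0,-4],
    [330,-593,0,-4],
    [330,-593,0,-4],
    [330,-593,0,-4],
    [330,-593,0,-4],
    [330,-593,0,-4],
    [330,-593,0,-4],
    [330,-593,0,-4],
    [330,-593,0,-4],
    [330,-593,0,-4],
    [330,-593,0,-4],
    [330,-593,0,-4],
    [330,-593,0,-4],
    [330,-593,0,-4],
    [330,-593,0,-4],
    [330,-593,0,-4],
    [330,-593,0,-4],
    [330,-593,0,-4],
    [330,-593,0,-4],
    [330,-593,0,-4]
  ],
  "hand": 0
}}

```text
time: 1.77
tool_pos: [536.8, -109.9, 225.8]
tcp_rot: [2.138, 1.569, -3.051]
contact_force: [-0.9, 0.1, 0.4]
grip_width: 0.4
```

Run:
```python
from h import *
T=wristT();np.save("T1.npy",T);im=capture("wrist");cv2.imwrite("pics/w1.png",im[:,:,::-1]);o=get_obs();print(o["time"],o["tool_pos"],o["joint_positions"],o["grip_width"])
```

```text
1.8167 [ 536.844145   -109.60525047  226.11377405] [-3.40722007e-01  3.85350345e-01  1.46031093e+00 -1.00729407e-03
  1.29716566e+00 -1.43607252e+00] 0.33186987945930013
```

View pics/w1.png

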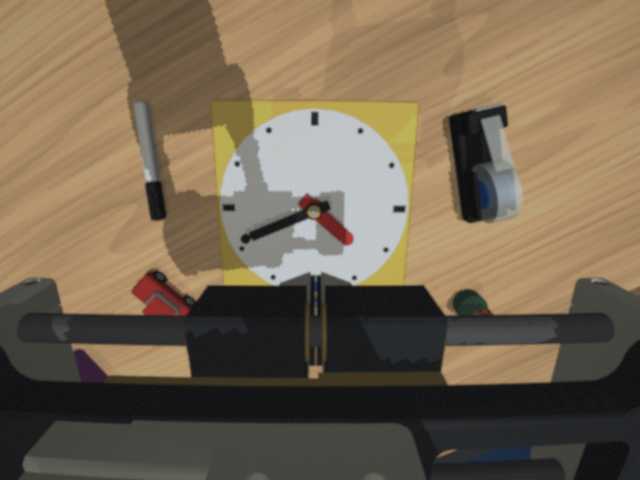

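Wrist picture (3): 3 mark at (228,208), 9 mark at (399,209), 6 mark at (315,118) and pin cap at (313,211). The minute hand's tip is at (245,239) and the hour hand's tip at (349,239). The fingers are closed.

```bash
cat > plan.py <<'E'
from h import *
def S(u,v,C,az): # sign frame (dial) -> world
    a=np.radians(az);return C+np.array([u*np.cos(a)-v*np.sin(a),u*np.sin(a)+v*np.cos(a)])
def finger(th,rho,hw,cl=0): # finger centre, cw side of hand at clock angle th deg; long 38 along sign y
    t=np.radians(th);d=np.array([np.cos(t),-np.sin(t)]);n=np.array([-np.sin(t),-np.cos(t)])
    h=9.5*abs(n[0])+19*abs(n[1]);return d*rho+n*(hw+h+cl)
E
python3 - <<'E'
from plan import *
T=np.load("T1.npy")
p=cast("wrist",[(228.5,208),(399,209),(315,118)],8,T)[:,:2];C=(p[0]+p[1])/2;print("3,9,6",p.round(1),"C",C,"d39",np.hypot(*(p[1]-p[0])),"6r",np.hypot(*(p[2]-C)))
d=p[1]-p[0];az=np.degrees(np.arctan2(d[1],d[0]))-90;d=C-p[2];print("az",az,np.degrees(np.arctan2(d[1],d[0])))
c=cast("wrist",[(313.5,211)],29.5,T)[0,:2];print("cap",c)
for n,px,z in(("hour",(350,240),14.5),("min",(243.5,239.5),22.5)):
    q=cast("wrist",[px],z,T)[0,:2]-C;print(n,np.hypot(*q),"clock",az-np.degrees(np.arctan2(q[1],q[0])))
z=R.from_euler('xyz',get_obs()["tcp_rot"]).as_matrix()[:,2];print("jaw",np.degrees(np.arctan2(z[1],z[0])))
q=cast("scene",[(151.5,287)],22.5)[0,:2]-C;print("min scene",np.hypot(*q),"clock",az-np.degrees(np.arctan2(q[1],q[0])))
E
```

```text
3,9,6 [[ 493.5 -196.5]
 [ 582.7  -25.7]
 [ 452.4  -65.5]] C [ 538.10868042 -111.11724563] d39 192.71392696227048 6r 97.07804695586331
az -27.557357914046783 -28.059666068487804
cap [ 536.56284595 -110.50690106]
hour 54.209396733103716 clock -49.81811238857349
min 84.64889820984794 clock 67.29329839473755
jaw 62.77462687357541
min scene 83.14810077405473 clock 66.77059335851999
```

Run:
```python
from plan import *
C=np.array([537.5,-111]);az=-27.6
print("cur",get_obs()["tool_pos"])
s=S(*finger(-30,38,8,0),C,az);print("start",s.round(1),finger(-30,38,8))
for th in list(range(-45,-271,-15)):
    print(th,finger(th,38,8).round(1),(S(*finger(th,38,8),C,az)-s).round(1))
for th in (90,78,66,54,42,30,20,10,5,0):print("min",th,finger(th,74,5.5).round(1),S(*finger(th,74,5.5),C,az).round(1))
```

```text
cur [ 536.844145   -109.60525047  226.11377405]
start [ 576.7 -138.6] [47.51120668 -6.2918239 ]
-45 [46.8  7. ] [ 5.5 12.1]
-60 [41.3 20. ] [ 6.7 26.2]
-75 [31.2 31. ] [ 2.8 40.6]
-90 [17.5 38. ] [-6.1 53.2]
-105 [11.5 42.4] [-9.3 59.9]
-120 [ 3.3 45.8] [-15.1  66.6]
-135 [-7.  46.8] [-23.7  72.3]
-150 [-18.3  44.3] [-34.9  75.3]
-165 [-29.2  37.7] [-47.7  74.5]
-180 [-38.  27.] [-60.4  69.1]
-195 [-44.2  18. ] [-70.  64.]
-210 [-47.5   6.3] [-78.4  55.2]
-225 [-46.8  -7. ] [-83.9  43.1]
-240 [-41.3 -20. ] [-85.1  28.9]
-255 [-31.2 -31. ] [-81.2  14.6]
-270 [-17.5 -38. ] [-72.3   2. ]
min 90 [-15. -74.] [ 489.9 -169.6]
min 78 [ -2.9 -76.3] [ 499.5 -177.2]
min 66 [ 10.1 -76.5] [ 511.  -183.5]
min 54 [ 23.8 -74.2] [ 524.2 -187.8]
min 42 [ 37.6 -68.8] [ 538.9 -189.4]
min 30 [ 50.7 -60.1] [ 554.6 -187.8]
min 20 [ 60.4 -50.3] [ 567.8 -183.6]
min 10 [ 68.4 -38.3] [ 580.4 -176.6]
min 5 [ 71.5 -31.6] [ 586.2 -172.1]
min 0 [ 74.  -24.5] [ 591.7 -167. ]
```

Emit:
{"op": "carry_out", "data": {
  "rows": [
    [40,-29,0,0],
    [40,-29,-40,0],
    [40,-29,-80,0],
    [40,-29,-120,0],
    [40,-29,-150,0],
    [40,-29,-175,0],
    [40,-29,-185,0],
    [40,-29,-185,0],
    [40,-29,-185,0]
  ]
}}

```text
time: 2.57
tool_pos: [577.3, -137.9, 42.1]
tcp_rot: [2.921, 1.57, -2.266]
contact_force: [0.6, -0.6, 0.1]
grip_width: 0.4
```

Emit:
{"op": "carry_out", "data": {
  "rows": [
    [-0.5,-0.5,-14,0],
    [-0.5,-0.5,-24,0],
    [-0.5,-0.5,-28.5,0],
    [-0.5,-0.5,-28.5,0],
    [2.5,6,-28.5,0],
    [5,11.5,-28.5,0],
    [6,18.5,-28.5,0],
    [6,25.5,-28.5,0],
    [4.5,33,-28.5,0],
    [2,40,-28.5,0],
    [-2,46.5,-28.5,0],
    [-6.5,52.5,-28.5,0],
    [-8,56,-28.5,0],
    [-10,59,-28.5,0],
    [-12.5,62.5,-28.5,0],
    [-15.5,66,-28.5,0],
    [-15.5,66,-28.5,0]
  ]
}}

```text
time: 3.98
tool_pos: [561.1, -71.3, 13.6]
tcp_rot: [2.357, 1.569, -2.829]
contact_force: [-0.2, 0.7, 1.3]
grip_width: 0.4
```

Run:
```python
from h import *
im=capture("scene");cv2.imwrite("pics/s1.png",cv2.resize(im[190:400,60:380,::-1],None,fx=2,fy=2));o=get_obs();print(o["tool_pos"])
```

```text
[561.43130047 -71.61575754  13.657317  ]
```

View pics/s1.png

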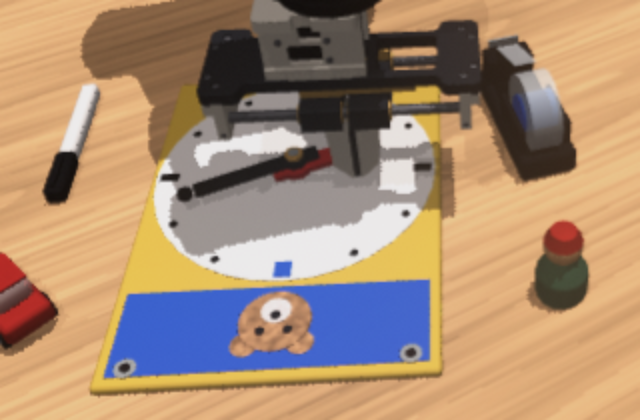

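Picture 4: the hour hand is moving with the finger, the minute hand is untouched, and the sign's 12 mark is where it was. I continue the sweep.

Emit:
{"op": "carry_out", "data": {
  "rows": [
    [-4,3,0,0],
    [-8.5,5.5,0,0],
    [-14,7.5,0,0],
    [-20,8.5,0,0],
    [-26,8.5,0,0],
    [-32.5,8,0,0],
    [-39,5.5,0,0],
    [-45.5,2.5,0,0],
    [-50,0,0,0],
    [-55,-2.5,0,0],
    [-59.5,-7,0,0],
    [-63.5,-11.5,0,0],
    [-66.5,-17.5,0,0],
    [-69,-23.5,0,0],
    [-70,-30.5,0,0],
    [-70,-37.5,0,0],
    [-69,-45,0,0],
    [-66,-52,0,0],
    [-62.5,-58,0,0],
    [-59,-63.5,0,0]
  ]
}}

```text
time: 5.7
tool_pos: [502.7, -135.9, 13.5]
tcp_rot: [2.3, 1.569, -2.887]
contact_force: [0.0, 0.5, -0.4]
grip_width: 0.5
```

Emit:
{"op": "carry_out", "data": {
  "rows": [
    [0,0,0,0],
    [0,0,0,0],
    [-7,4,0,0],
    [-7,4,15,0],
    [-7,4,30,0],
    [-7,4,30,0]
  ]
}}

```text
time: 6.2
tool_pos: [496.4, -131.8, 45.6]
tcp_rot: [-1.906, 1.568, -0.809]
contact_force: [0.9, -0.3, -0.6]
grip_width: 0.4
```

Run:
```python
from h import *
im=capture("scene");cv2.imwrite("pics/s2.png",cv2.resize(im[190:400,60:380,::-1],None,fx=2,fy=2));o=get_obs();print(o["time"],o["tool_pos"])
```

```text
6.25 [ 496.06215802 -131.67779059   44.52342525]
```

View pics/s2.png

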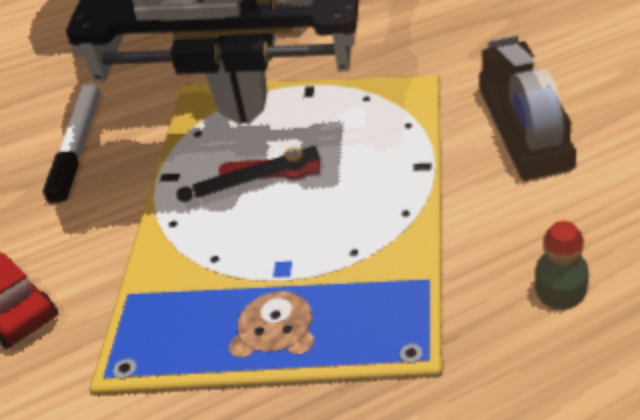

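Picture 5: the hour hand points at the 3 mark, sitting under the minute hand. The sign and neighbouring items haven't moved. Next is the minute hand, with the fingertip at z≈21.5, above the hour hand.

Emit:
{"op": "carry_out", "data": {
  "rows": [
    [-6,-20,0,0],
    [-6,-38,0,0],
    [-6,-38,0,0],
    [-6,-38,-12,0],
    [-6,-38,-20,0],
    [-6,-38,-23,0],
    [-6,-38,-23,0],
    [-1,-42,-23,0],
    [4,-45.5,-23,0],
    [9,-49,-23,0],
    [15,-52,-23,0],
    [22,-54.5,-23,0],
    [28.5,-56,-23,0],
    [36,-57.5,-23,0],
    [43,-58,-23,0],
    [51,-57.5,-23,0],
    [58.5,-56,-23,0],
    [65,-54.5,-23,0],
    [72,-52,-23,0],
    [72,-52,-23,0]
  ]
}}

```text
time: 7.92
tool_pos: [569.7, -183.3, 21.6]
tcp_rot: [-1.789, 1.568, -0.691]
contact_force: [0.1, 0.1, -0.6]
grip_width: 0.4
```

Emit:
{"op": "carry_out", "data": {
  "rows": [
    [5.5,3,0,0],
    [10.5,6.5,0,0],
    [14,9,0,0],
    [16.5,11,0,0],
    [19,13,0,0],
    [21,15,0,0],
    [21,15,0,0],
    [21,15,0,0],
    [17,8,0,0],
    [17,8,20,0],
    [17,8,60,0],
    [17,8,100,0],
    [17,8,140,0],
    [-20,20,180,0],
    [-60,40,200,0],
    [-60,60,200,0],
    [-60,60,200,0],
    [-60,60,200,0]
  ]
}}

```text
time: 9.42
tool_pos: [509.2, -123.1, 223.0]
tcp_rot: [-1.684, 1.565, -0.586]
contact_force: [1.0, -0.4, -0.3]
grip_width: 0.5
```

Run:
```python
from h import *
T=wristT();np.save("T2.npy",T);im=capture("wrist");cv2.imwrite("pics/w2.png",im[:,:,::-1]);s=capture("scene");cv2.imwrite("pics/s3full.png",s[:,:,::-1]);cv2.imwrite("pics/s3.png",cv2.resize(s[215:395,80:300,::-1],None,fx=3,fy=3));print(get_obs()["tool_pos"])
```

```text
[ 509.85437397 -124.01095173  221.39263764]
```

View pics/w2.png

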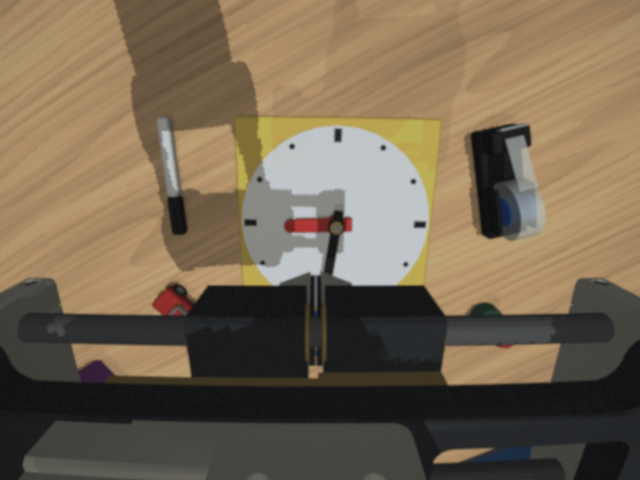

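View pics/s3.png

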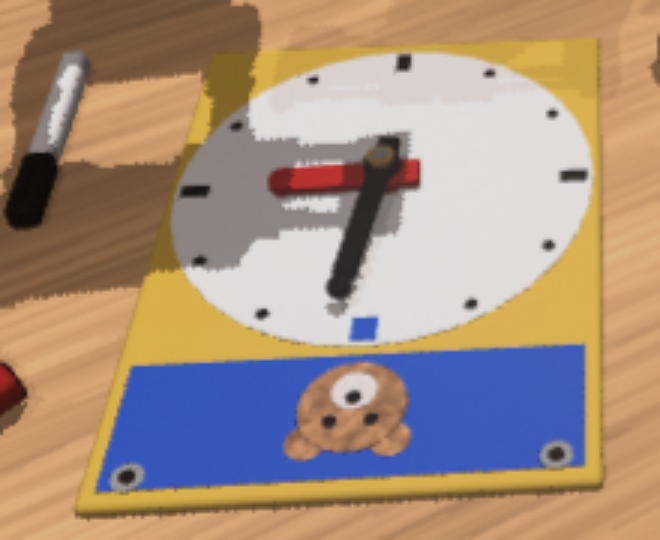

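Pictures 6 and 7: the hour hand is on 3, but the minute hand is clearly short of 12, with its tip at (192,313) against the mark at (201,324). I'll measure how far.

Run:
```python
from plan import *
T=np.load("T2.npy")
m=lambda x,y:(80+x/3,215+y/3)
def rep(n,px3,px9,px6,px12,hands,T=None):
    k=[q for q in(px3,px9,px6,px12) if q];P=[cast(n,[q],8,T)[0,:2] for q in k];C=(P[0]+P[1])/2;d=P[1]-P[0];az=np.degrees(np.arctan2(d[1],d[0]))-90
    d=C-P[2];az2=np.degrees(np.arctan2(d[1],d[0]));print(n,"C",C.round(1),"az",az.round(1),az2.round(1))
    for nm,px,z in hands:
        q=cast(n,[px],z,T)[0,:2]
        for b in(C,np.array([537.5,-111])):
            v=q-b;print(nm,np.hypot(*v).round(1),(-27.6-np.degrees(np.arctan2(v[1],v[0]))).round(1))
rep("scene",m(195,190),m(573,175),m(404,62),m(364,329),[("hour",m(270,182),14.5),("min",m(337,297),22.5),("12",m(364,329),8)])
rep("wrist",(250.5,222.5),(420,224.5),(338,134.5),None,[("hour",(285,225.5),14.5),("min@275",(330,275),22.5)],T)
z=R.from_euler('xyz',get_obs()["tcp_rot"]).as_matrix()[:,2];print("jaw",np.degrees(np.arctan2(z[1],z[0])))
```

```text
scene C [ 538.1 -110.9] az -28.0 -28.0
hour 56.5 87.3
hour 56.1 86.8
min 89.5 7.0
min 89.9 6.7
12 96.3 0.0
12 96.8 -0.2
wrist C [ 538.2 -110.7] az -27.7 -27.6
hour 56.7 88.7
hour 56.1 88.3
min@275 57.2 5.6
min@275 57.6 4.9
jaw 62.89813932560948
```

Emit:
{"op": "carry_out", "data": {
  "rows": [
    [40,-25,0,0],
    [77,-51,0,0],
    [77,-51,-40,0],
    [77,-51,-80,0],
    [77,-51,-120,0],
    [77,-51,-155,0],
    [77,-51,-175,0],
    [77,-51,-190,0],
    [77,-51,-198,0],
    [77,-51,-200,0],
    [77,-51,-200,0],
    [79,-47.5,-200,0],
    [81,-44,-200,0],
    [83,-40.5,-200,0],
    [84.5,-37,-200,0],
    [84.5,-37,-200,0],
    [84.5,-37,-200,0]
  ]
}}

```text
time: 10.93
tool_pos: [594.7, -160.6, 21.9]
tcp_rot: [-1.803, 1.567, -0.705]
contact_force: [0.3, -0.6, -0.4]
grip_width: 0.4
```

Emit:
{"op": "carry_out", "data": {
  "rows": [
    [0,0,0,0],
    [-4,-7,0,0],
    [-4,-7,0,0],
    [-4,-7,20,0],
    [-4,-7,60,0],
    [-4,-7,100,0],
    [-4,-7,140,0],
    [-60,20,180,0],
    [-100,40,200,0],
    [-140,60,200,0],
    [-140,60,200,0],
    [-140,60,200,0],
    [-140,60,200,0],
    [-140,60,200,0]
  ]
}}

```text
time: 12.1
tool_pos: [455.2, -101.1, 222.3]
tcp_rot: [-1.718, 1.565, -0.62]
contact_force: [0.3, -0.4, -0.9]
grip_width: 0.4
```

Run:
```python
from h import *
T=wristT();np.save("T3.npy",T);im=capture("wrist");cv2.imwrite("pics/w3.png",im[:,:,::-1]);s=capture("scene");cv2.imwrite("pics/s4full.png",s[:,:,::-1]);cv2.imwrite("pics/s4.png",cv2.resize(s[215:395,80:300,::-1],None,fx=3,fy=3));print(get_obs()["tool_pos"])
```

```text
[ 455.51245413 -101.3209397   221.54988785]
```

View pics/s4.png

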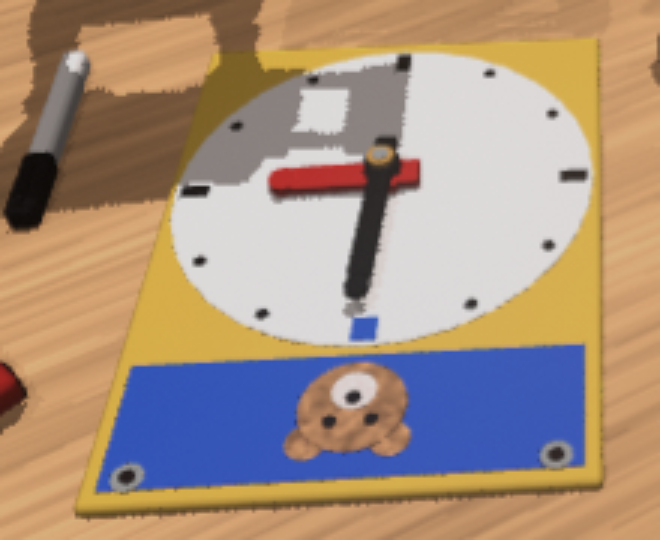

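View pics/w3.png

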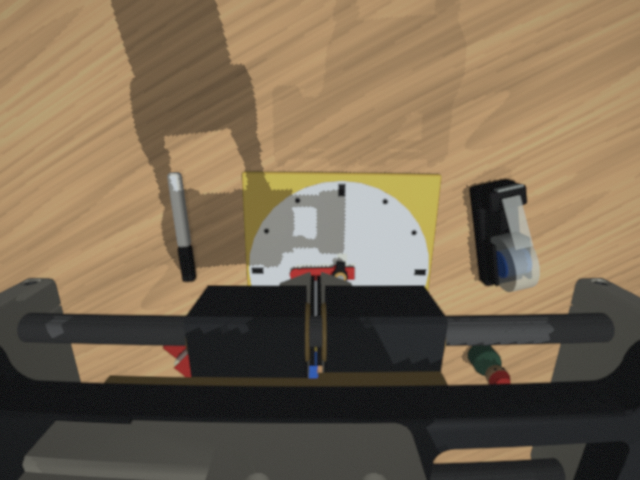

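Pictures 8 and 9: the hour hand is on the 3 mark, and the minute hand now points at the blue 12 mark with its tip near crop (355,298). The wrist view shows the items around the sign in place. I'll measure the angles and compare the neighbours with the first picture.

Run:
```python
from h import *
m=lambda x,y:(80+x/3,215+y/3)
C=np.array([538.,-111.])
for nm,px,z in(("hour",m(270,182),14.5),("min",m(355,299),22.5),("12",m(364,329),8),("3",m(195,190),8)):
    v=cast("scene",[px],z)[0,:2]-C;print(nm,np.hypot(*v).round(1),(-27.8-np.degrees(np.arctan2(v[1],v[0]))).round(1))
# mask-based: minute hand axis outside cap, top-face plane
im=cv2.imread("pics/s4full.png");V=im.max(2)
for n,box,mask,z in(("min",(275,320,185,215),V<75,24),("hour",(268,285,165,199),(im[:,:,2]>120)&(im[:,:,1]<80),17)):
    b=np.zeros(V.shape,bool);b[box[0]:box[1],box[2]:box[3]]=1
    a,c,M=max(blobs(mask&b),key=lambda t:t[0]);W=cast("scene",np.argwhere(M)[:,::-1],z)[:,:2]
    vx,vy,_,_=cv2.fitLine(W.astype(np.float32),2,0,.01,.01).ravel();v=W.mean(0)-C
    print(n,a,"line",((-27.8-np.degrees(np.arctan2(vy,vx)))%180).round(1),"centroid dir",(-27.8-np.degrees(np.arctan2(v[1],v[0]))).round(1))
a=cv2.imread("pics/scene0.png").astype(int)
for nm,(x,y,w,h) in dict(doll=(325,298,32,48),tape=(297,205,55,75),car=(35,312,55,52),marker=(80,230,32,62),header=(105,330,180,55)).items():
    p=[cv2.cvtColor(i[y:y+h,x:x+w].astype(np.uint8),6).astype(np.float32) for i in(a,im)];print(nm,np.round(cv2.phaseCorrelate(*p)[0],2))
```

```text
hour 56.3 87.0
min 90.6 1.3
12 96.4 -0.3
3 95.5 90.2
min 292 line 2.1 centroid dir 1.5
hour 197 line 88.9 centroid dir 85.8
doll [-0.    0.01]
tape [0.02 0.49]
car [-0.04  0.01]
marker [-0.15  0.21]
header [-0. -0.]
```

The hour hand is within about 3° of 3 (4° by the least favourable estimate, limit 8°). The minute hand is about 1.5–2° from 12 (limit 6.5°). Nothing around the sign moved, and the arm is clear.

```bash
python3 -c "
from plant import *
close_job()"
```

```text
the job is handed in; nothing more can be done
```

The sign is set to three o'clock and the job is handed in at about 12 s, well inside the 51 s limit; no verdict was reported.

- **Moves:** With the gripper closed, I pushed the hour hand counter-clockwise from about 10:30, through 9 and 6, to 3. I then pushed the minute hand counter-clockwise to 12. That first push stopped 6–7° short, so I made one more push to finish it.
- **Last checks (scene camera):** The hour hand read 86–89° (target 90°, about 1–4 mm at the tip, limit 8 mm). The estimates differed by about 3° but are all within tolerance. The minute hand read 1–2° (2–3 mm at the tip, limit 10 mm).
- **Surroundings:** The sign showed no shift against the first picture. The doll and car moved less than 0.05 px, and the marker and tape dispenser at most 0.5 px. The arm was left about 220 mm up, touching nothing.

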